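Ballast a desk microphone stand and set its quick-release head for the lock ring

ROBOT

A 6-joint arm with a two-finger parallel gripper is mounted at the origin on the work surface. World frame = base frame: x ahead of the robot, y to its left, z up, the work surface at z = 0. Lengths are in m, angles in rad, forces in N, time in s.
With the tool pointing down it reaches from about 0.25 to 0.775 m from the base axis. Payload 8.9 kg.
Tool frame: the origin (TCP) lies at the very end of the fingers, on their centre line; the grasp point (between the pads) lies 19 mm behind it; z points along the fingers, y is the line along which they close (so a half turn about z gives the same grasp; the last joint's range is limited). The gripper opens to 85 mm and grips with 20 to 120 N. Pads are 22 mm wide; open, the fingers measure 114 mm over their backs; the gripper's body (76 mm by 85 mm) begins 54 mm behind the grasp point. The pads swing forward as they close: fully open they stand 13 mm farther back than shut.
Start: joints at [1.05, 0.291, -0.153, 1.127, 0, 1.431], TCP at [0.196, 0.487, 0.231] pointing down, gripper open.
Joint ranges: [-2.52, 2.52], [-0.91, 1.74], [-1.3, 1.37], [-1.96, 2.02], [-1.52, 1.47], [-3.14, 3.14]. Speed limits (rad/s): [2.22, 2.22, 2.79, 3.14, 3.14, 3.14].

INTERFACE

Orientations are given as a unit quaternion [x, y, z, w].
In Python, from station import robot, imaging, finder gives the robot as it stands.
- The arm moves only by the tool step_arm, never from a script. Its argument "plan" is a list of rows, each a list of 3 entries, a list of its own where there are three numbers: the shift along the tool's x, y, z in units of 30 mm (1.0 is 30 mm), then the turn about the tool's z in units of 10 degrees (1.0 is 10 degrees), then the opening in per cent of the stroke, from 0 (shut) to 100 (fully open). A call has 1 to 20 rows; each row is the pose to reach, as a shift and turn from the pose commanded when the call began, along the tool's axes at that moment; what a row does not reach only later rows make up. A row lasts 1/8 s, in which the tool goes at most 62.5 mm and 10.7 degrees, less where a joint would pass 70% of its speed; a pose out of reach is approached as far as the arm can. A call with a gripper value outside its range is refused whole. The fingers move at their own pace and stop on an object; the grip force is fixed at half the most. Time passes only in rows, so rows that repeat a pose let the fingers close. It gives the time, the measured TCP pose, the force, the opening and the grip force at its end, in the units of the state.
- robot.sense(): the state, without advancing time (a new reading comes with each control period).
- imaging.read_camera(name): name is "side" or "top"; returns the picture (420x560x3 uint8, blue, green, red); there is no depth.
- imaging.camera_params(name): a dict with "fx", "fy", "cx", "cy" (pixels), "k1" (the pictures are not rectified: a ray, as slopes to the right and down, at radius r is drawn at 1 + k1 r^2 times it, then the intrinsics apply), "R" (3x3) and "t" (3): a world point X has camera coordinates R X + t. Camera axes: x right, y down, z forward; pixel columns grow to the right and rows downward; lengths in m; the calibration is good to about 2 mm. A picture is of the moment at which its call begins. camera_params takes no time and is no camera call.
- robot.sign_off(): hands the job in; it is judged then, once.
Trained networks look in the newest picture that a camera, given by its name, has taken for a name from the list of things; names that differ only in an ending like _2 or _b are one class to them, and where a whole thing is asked for, a point or a joint stands for the part that bears it (a point fixed in the world has none). Each returns a list of dicts, best first, with "score" (0 to 1); they miss things now and then, are a little off and sometimes report something else, mostly with a low value. They report only what shows in the picture. A call takes as long as a camera call. They do not tell look-alikes from the thing itself.
- finder.silhouettes(camera, query): "pixels" (420x560 bool, what is visible of it) and "box" ([centre column, centre row, width, height] in pixels, round what is visible of it).
- finder.place_of(camera, query): "position" ([column, row] in pixels: a listed point, or the origin of a listed thing).
The state is a dict: "time_s": time; "joint_pos": joint angles; "joint_velocities": joint speeds; "tau": joint torques, N m; "ee_pos": TCP position; "tcp_rot": TCP orientation; "contact_force": force on the tool from outside, world axes, zero at the start; "moment": the same for the moment, N m; "opening": finger opening in m; "gripper_force": force on a finger pad.
Only numpy, scipy, OpenCV 4.12 (cv2) and the standard library are available. Lean on these libraries where they do the work, as an engineer would, in place of code of your own. Each camera call takes 0.05 s, during which the arm holds its last target. There are 200 camera calls.

TASK

Get the desk microphone stand ready for a long microphone: lift only the top ballast ring off the pile and lower it (do not drop it) over the head of the stand so that it lies flat on the round base, and let go of it. Then screw the knurled quick-release head clockwise down its thread until it bottoms out, back it off a quarter turn, and finish still gripping the head there, keeping it from turning, so that a colleague can run the lock ring up against it. Leave the other two rings and the things lying around where they are.

Things in the scene. Friction and masses are not known exactly. Their poses are not given: they have to be found in the camera images.
- stand: Desk mic stand: heavy grey cast round base, 182 mm across, 18 mm high; does not move. Origin: centre of its underside, on the desk. On its flat top (18 mm up), where a ballast ring lies, a coned hub: 66 mm across at 18 mm up, 40 at 34, 32 at 40. Above: thin stud, lock ring (29 mm across, 43 to 49 mm up), head.
- head: Knurled aluminium barrel, 34 mm across, 36 mm tall, dark slot across its flat top, on the stand's upright stud. Origin: centre of its underside, 50 mm above the stand's origin when bottomed out. Right-hand thread, 1.6 mm a turn, friction 0.06 N m, hard stop when bottomed out; starts 2.0 to 2.9 rad unscrewed; does not lift off.
- head_turn (a joint): How far the head is unscrewed from bottomed out, rad: 0 is bottomed out, growing as it turns counterclockwise seen from above; a quarter turn back is 1.571. It goes up to 4.4.
- ring_top: Top one of three equal loose ballast rings piled on the desk: grey coated, 156 mm outside, 100 mm bore (28 mm wall, can be pinched from above, one finger in the bore), 18 mm tall with its three 1 mm nubs underneath, 0.5 to 0.8 kg. Origin: centre of its underside, 36 mm above the desk at the start.
- ring_mid: The middle ring of the pile, like ring_top. Origin: centre of its underside, 18 mm above the desk. Stays where it is.
- ring_low: The lowest ring of the pile, like ring_top, on the desk. Origin: centre of its underside. Stays where it is.
- handmic: Bystander: black handheld microphone lying on the desk, 216 mm long, 51 mm across its grille. Origin: on the desk under its middle. Leave alone.
- mouse: Bystander: black computer mouse, 105 x 60 x 28 mm. Origin: centre of its underside. Leave alone.
- talkback: Bystander: grey talkback box fixed to the desk, 100 x 75 x 45 mm. Origin: centre of its underside. Leave alone.
Mind the look-alikes: they are no part of the job. What is shaped like the stand but blue or pink is not meant.

How it is judged:
By the outcome, as a careful person would: the job done as asked, in the order asked, and still so for the second after the job is handed in, while the arm keeps its last pose, push and grip.
It also fails if it takes over 58 s, if anything falls off the work surface, if the arm or the gripper's body presses on something with over 40 N, if the wrist force passes 120 N, or if a joint passes its speed limit or range.

## Working session

There is one attempt and no reset: what is moved stays moved. The work goes in short steps, Python scripts to look and compute and a tool call to move; the robot and the scene stay as the last step left them, time stands still between calls to the robot, and variables do not carry over. Pictures are saved under pics/ and viewed, at most 10 in all, crops included, and the job is handed in when it is done.

Besides the shell and the picture viewer there is one more tool, called after ">>>" as a command line: name --argument value ..., lists and objects as JSON in quotes. step_arm: Moves the arm, as the interface text tells. Its arguments: {"type":"object","properties":{"plan":{"type":"array"}},"required":["plan"]}

```bash
ls; mkdir -p pics; cat > h.py <<'E'
import numpy as np, cv2
from station import robot, imaging, finder
def ray(cam,px):
    p=imaging.camera_params(cam);R=np.array(p["R"]);t=np.array(p["t"])
    d=np.array([(px[0]-p["cx"])/p["fx"],(px[1]-p["cy"])/p["fy"]]);u=d.copy()
    for _ in range(20): u=d/(1+p["k1"]*(u@u))
    return -R.T@t, R.T@np.array([u[0],u[1],1])
def atz(cam,px,z):
    o,d=ray(cam,px); return o+d*(z-o[2])/d[2]
def proj(cam,X):
    p=imaging.camera_params(cam);c=np.array(p["R"])@np.array(X)+np.array(p["t"])
    u=c[:2]/c[2];u=u*(1+p["k1"]*(u@u)); return np.array([p["fx"]*u[0]+p["cx"],p["fy"]*u[1]+p["cy"]])
E
python3 - <<'E'
from h import *
np.set_printoptions(precision=3,suppress=True)
ims=[]
Z=dict(stand=0,head=.0506,ring_top=.036,ring_low=0,handmic=0,mouse=0,talkback=0)
for c in("top","side"):
    im=imaging.read_camera(c); cv2.imwrite(f"pics/{c}0.png",im)
    p=imaging.camera_params(c); print(c,-np.array(p["R"]).T@np.array(p["t"]),p["fx"])
    for n in Z:
        for r in finder.place_of(c,n)[:3]: print(c,n,round(r["score"],2),np.array(r["position"]),atz(c,r["position"],Z[n]))
print(robot.sense())
E
```

```text
pics
top [ 0.4   -0.009  1.168] 445.401507631636
top stand 0.91 [426.8 285. ] [ 0.366 -0.397  0.   ]
top stand 0.81 [336.3 295.5] [ 0.338 -0.159  0.   ]
top stand 0.66 [324.9 208. ] [ 0.566 -0.129  0.   ]
top head 0.73 [434.5 287.3] [ 0.362 -0.4    0.051]
top head 0.57 [330.9 202.8] [ 0.572 -0.139  0.051]
top head 0.49 [337.7 295.3] [ 0.341 -0.156  0.051]
top handmic 0.9 [277.9 141.5] [ 0.746 -0.001  0.   ]
top mouse 0.84 [434.3 186.6] [ 0.629 -0.427  0.   ]
top talkback 0.69 [129.3 208.6] [0.556 0.394 0.   ]
side [ 0.506 -0.817  0.707] 438.25147155150864
side stand 0.95 [282.8 253.7] [ 0.566 -0.127  0.   ]
side stand 0.92 [180.8 367.4] [ 0.361 -0.391  0.   ]
side stand 0.6 [350.4 204.3] [0.755 0.031 0.   ]
side head 0.78 [286.  240.2] [ 0.573 -0.137  0.051]
side head 0.7 [172.9 253.7] [ 0.333 -0.156  0.051]
side head 0.65 [173.8 354.6] [ 0.358 -0.396  0.051]
side ring_top 0.57 [256.1 172.7] [0.52  0.143 0.036]
side ring_low 0.76 [261.9 180.2] [0.535 0.157 0.   ]
side handmic 0.6 [348.3 202.4] [0.751 0.039 0.   ]
side mouse 0.67 [337.5 374.4] [ 0.635 -0.429  0.   ]
side talkback 0.71 [263.3 138.9] [0.551 0.377 0.   ]
{'time_s': 0.8, 'joint_pos': array([ 1.05 ,  0.291, -0.153,  1.127, -0.   ,  1.431]), 'joint_velocities': array([ 0.001, -0.   ,  0.   ,  0.001, -0.001, -0.   ]), 'tau': array([ -0.002, -53.698,  33.163,   0.002,  -0.001,  -0.   ]), 'ee_pos': array([0.196, 0.487, 0.231]), 'tcp_rot': array([0.19 , 0.982, 0.   , 0.   ]), 'contact_force': array([-0.961,  0.842, -1.11 ]), 'moment': array([-0.048, -0.055, -0.019]), 'gripper_force': 0.0, 'opening': 0.0849615060760278}
```

View pics/top0.png

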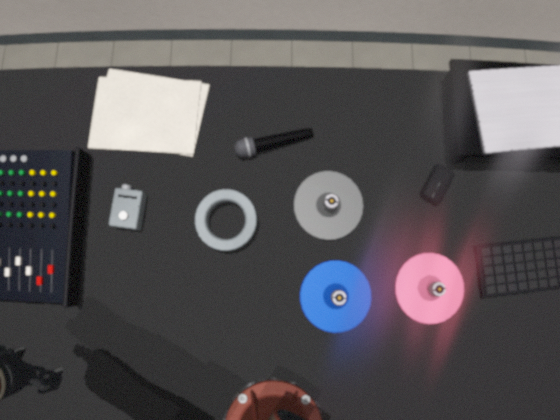

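View pics/side0.png

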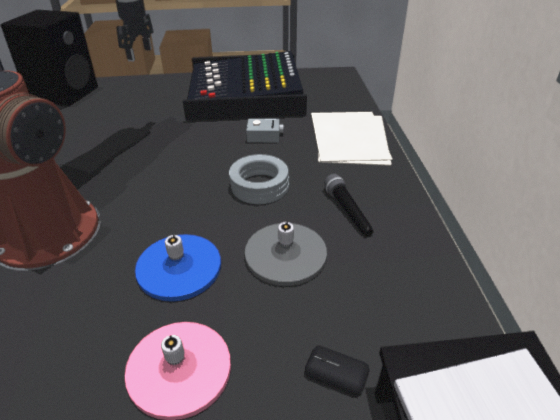

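The grey stand is at about top (328,205) and side (286,252). The ring pile is at top (226,220) and side (259,178). The blue and pink stands are look-alikes. Next I fit the known shapes to get accurate positions.

```bash
cat >> h.py <<'E'
from scipy.optimize import minimize
a=np.linspace(0,2*np.pi,120)
def circ(cam,x,y,z,r): return np.array([proj(cam,(x+r*np.cos(t),y+r*np.sin(t),z)) for t in a])
def edgefit(cam,im,x0,circs):
    """circs: (z,r); maximise mean gradient magnitude along projected circles"""
    g=cv2.GaussianBlur(cv2.cvtColor(im,cv2.COLOR_BGR2GRAY).astype(np.float32),(0,0),1.)
    m=np.hypot(cv2.Sobel(g,cv2.CV_32F,1,0),cv2.Sobel(g,cv2.CV_32F,0,1)); m=np.minimum(m,np.percentile(m,98))
    def c(p):
        s=0
        for z,r in circs:
            q=circ(cam,p[0],p[1],z,r).astype(np.float32)
            s-=cv2.remap(m,q[None,:,0],q[None,:,1],cv2.INTER_LINEAR).mean()
        return s
    best=min(((c((x0[0]+i,x0[1]+j)),x0[0]+i,x0[1]+j) for i in np.arange(-.02,.021,.004) for j in np.arange(-.02,.021,.004)))
    r=minimize(c,best[1:],method="Nelder-Mead",options=dict(initial_simplex=[[best[1],best[2]],[best[1]+.003,best[2]],[best[1],best[2]+.003]]))
    return r.x,r.fun
E
python3 - <<'E'
from h import *
np.set_printoptions(precision=4,suppress=True)
vis=[]
for c in("top","side"):
    im=cv2.imread(f"pics/{c}0.png"); big=cv2.resize(im,None,fx=3,fy=3,interpolation=cv2.INTER_CUBIC)
    fits={}
    for n,x0,cs in(("ring",(.527,.148),[(.054,.078),(.054,.05)]),("ringO",(.527,.148),[(.054,.078)]),("ringI",(.527,.148),[(.054,.05)]),("base",(.566,-.128),[(.018,.091)]),("head",(.566,-.128),[(.0866,.017)])):
        x,f=edgefit(c,im,x0,cs); print(c,n,x,f)
        if n in("ring","base","head"):
            for z,r in cs: cv2.polylines(big,[np.int32((circ(c,*x,z,r)+.5)*3)],True,(0,255,255) if n!="base" else (0,255,0),1)
    u=proj(c,(.545,.01,.03))*3; vis.append(big[int(u[1])-300:int(u[1])+300,int(u[0])-200:int(u[0])+200] if c=="side" else big[int(u[1])-300:int(u[1])+300,int(u[0])-260:int(u[0])+260])
v=np.hstack(vis);print(v.shape);v=cv2.resize(v,None,fx=min(1,800/v.shape[1]),fy=min(1,800/v.shape[1]));cv2.imwrite("pics/fit.png",v)
E
```

```text
Traceback (most recent call last):
  File "h.py", line 26, in edgefit
    best=min(((c((x0[0]+i,x0[1]+j)),x0[0]+i,x0[1]+j) for i in np.arange(-.02,.021,.004) for j in np.arange(-.02,.021,.004)))
  File "h.py", line 26, in <genexpr>
    best=min(((c((x0[0]+i,x0[1]+j)),x0[0]+i,x0[1]+j) for i in np.arange(-.02,.021,.004) for j in np.arange(-.02,.021,.004)))
               ~^^^^^^^^^^^^^^^^^^^
  File "h.py", line 23, in c
    q=circ(cam,p[0],p[1],z,r).astype(np.float32)
      ~~~~^^^^^^^^^^^^^^^^^^^
  File "h.py", line 15, in circ
    def circ(cam,x,y,z,r): return np.array([proj(cam,(x+r*np.cos(t),y+r*np.sin(t),z)) for t in a])
                                            ~~~~^^^^^^^^^^^^^^^^^^^^^^^^^^^^^^^^^^^^^
  File "h.py", line 11, in proj
    p=imaging.camera_params(cam);c=np.array(p["R"])@np.array(X)+np.array(p["t"])
ValueError: time passes only in moves, steps and waits
```

```bash
sed -i 's/imaging.camera_params(cam)/cp(cam)/; s/^def ray/import functools\ncp=functools.cache(lambda c: imaging.camera_params(c))\ndef ray/' h.py
cat > fit.py <<'E'
from h import *
np.set_printoptions(precision=4,suppress=True)
vis=[]
for c in("top","side"):
    im=cv2.imread(f"pics/{c}0.png"); big=cv2.resize(im,None,fx=3,fy=3,interpolation=cv2.INTER_CUBIC)
    for n,x0,cs in(("ring",(.527,.148),[(.054,.078),(.054,.05)]),("ringO",(.527,.148),[(.054,.078)]),("ringI",(.527,.148),[(.054,.05)]),("base",(.566,-.128),[(.018,.091)]),("head",(.566,-.128),[(.0866,.017)])):
        x,f=edgefit(c,im,x0,cs); print(c,n,x,f)
        if n in("ring","base","head"):
            for z,r in cs: cv2.polylines(big,[np.int32((circ(c,*x,z,r)+.5)*3)],True,(0,255,255) if n!="base" else (0,255,0),1)
    u=proj(c,(.545,.01,.03))*3; w=200 if c=="side" else 270
    vis.append(big[int(u[1])-220:int(u[1])+250,int(u[0])-w:int(u[0])+w])
v=np.hstack(vis);s=min(1,800/v.shape[1]);v=cv2.resize(v,None,fx=s,fy=s);cv2.imwrite("pics/fit.png",v)
E
python3 fit.py
```

```text
top ring [0.5258 0.1277] -376.33758544921875
top ringO [0.5257 0.1281] -188.18023681640625
top ringI [0.5258 0.1277] -188.15823364257812
top base [ 0.5729 -0.1354] -186.11883544921875
top head [ 0.5724 -0.1353] -141.4918975830078
side ring [0.525 0.127] -369.7486572265625
side ringO [0.5251 0.1288] -186.97454833984375
side ringI [0.5251 0.1252] -185.2174835205078
side base [ 0.5716 -0.1333] -155.73057556152344
side head [ 0.5717 -0.1335] -172.38258361816406
```

View pics/fit.png

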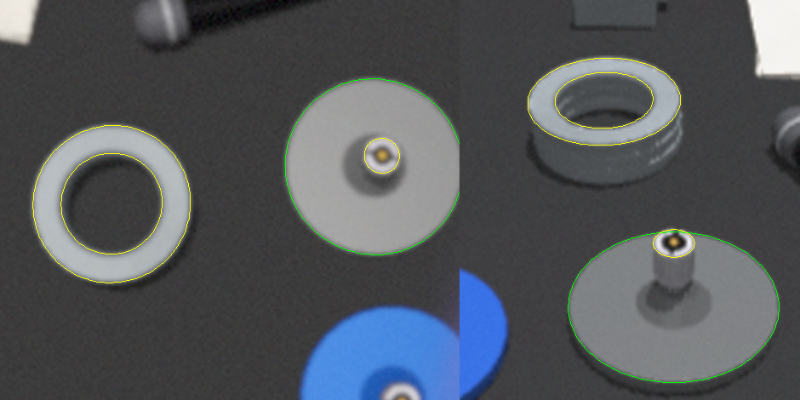

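Both cameras agree within 2 mm: ring centre (0.5254, 0.1275), stand (0.572, -0.1345). I'll grip the ring on its far-left side, 64 mm from the centre along tool y, with no turn needed.

```bash
cat >> h.py <<'E'
from scipy.spatial.transform import Rotation as Ro
def units(target,cur=None):
    s=robot.sense(); R=Ro.from_quat(s["tcp_rot"]).as_matrix(); p=s["ee_pos"] if cur is None else cur
    return R.T@(np.array(target)-p)/.03
def yv():
    R=Ro.from_quat(robot.sense()["tcp_rot"]).as_matrix(); return R[:,1]
E
python3 - <<'E'
from h import *
y=yv(); print(y, robot.sense()["tcp_rot"])
C=np.array([.5254,.1275,.12]); print(C+.064*y, units(C+.064*y))
E
```

```text
[3.72571878e-01 9.28003338e-01 1.14364927e-05] [1.89732261e-01 9.81835867e-01 3.62522537e-06 1.13785079e-05]
[0.5492446  0.18689221 0.12000073] [-14.66884976  -4.89708605   3.71101879]
```

>>> step_arm --plan '[[[-14.67,-4.9,0],0,60],[[-14.67,-4.9,0],0,60],[[-14.67,-4.9,0],0,60],[[-14.67,-4.9,0],0,60],[[-14.67,-4.9,0],0,60],[[-14.67,-4.9,0],0,60],[[-14.67,-4.9,0],0,60],[[-14.67,-4.9,0],0,60],[[-14.67,-4.9,0],0,60],[[-14.67,-4.9,3.7],0,60],[[-14.67,-4.9,3.7],0,60],[[-14.67,-4.9,3.7],0,60],[[-14.67,-4.9,3.7],0,60]]'

```text
time_s: 2.42
ee_pos: [0.5499, 0.1876, 0.1223]
tcp_rot: [0.189, 0.982, 0.0, 0.001]
contact_force: [0.5, -0.6, 0.6]
opening: 0.0511
gripper_force: 0.0
```

>>> step_arm --plan '[[[0,0,1],0,60],[[0,0,1.7],0,60],[[0,0,2.2],0,60],[[0,0,2.67],0,60],[[0,0,2.67],0,60],[[0,0,2.67],0,60]]'

```text
time_s: 3.18
ee_pos: [0.5498, 0.1869, 0.0409]
tcp_rot: [0.19, 0.982, 0.0, 0.0]
contact_force: [0.4, -0.1, 0.4]
opening: 0.0514
gripper_force: 0.0
```

```bash
python3 - <<'E'
from h import *
s=robot.sense();print(s["ee_pos"],s["contact_force"],s["joint_pos"])
im=imaging.read_camera("side");cv2.imwrite("pics/side1.png",im)
u=proj("side",(.54,.16,.05)).astype(int)
cv2.imwrite("pics/c1.png",cv2.resize(im[u[1]-60:u[1]+50,u[0]-70:u[0]+70],None,fx=5,fy=5,interpolation=cv2.INTER_CUBIC))
E
```

```text
[0.54975367 0.18690728 0.04086657] [ 0.44553189 -0.05041693  0.43513024] [ 2.01860988e-01  5.62553182e-01 -2.69963593e-01  7.37364828e-01
 -2.94445558e-05  5.83673166e-01]
```

View pics/c1.png

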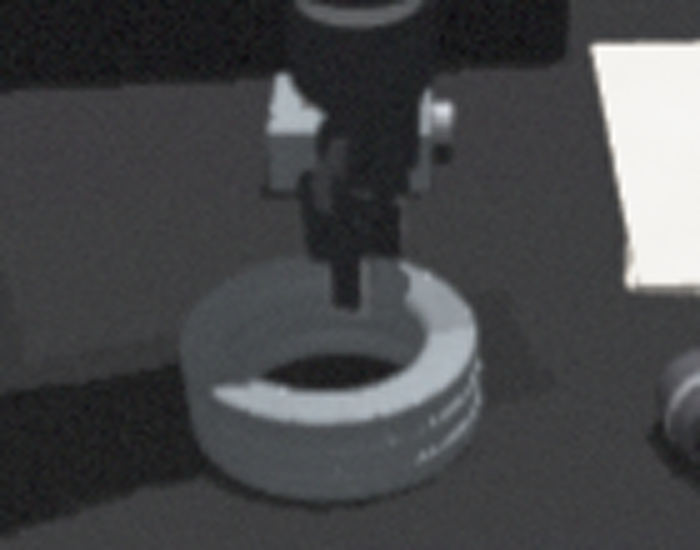

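One finger is inside the bore (crop 348,300), and its tip is at the top ring's level. Next: close the gripper.

>>> step_arm --plan '[[[0,0,0],0,0],[[0,0,0],0,0],[[0,0,0],0,0],[[0,0,0],0,0],[[0,0,0],0,0],[[0,0,0],0,0]]'

```text
time_s: 3.98
ee_pos: [0.5497, 0.1868, 0.0407]
tcp_rot: [0.19, 0.982, 0.0, 0.0]
contact_force: [-0.5, -0.7, 5.7]
opening: 0.0259
gripper_force: 59.3
```

>>> step_arm --plan '[[[0,0,-0.2],0,0],[[0,0,-0.5],0,0],[[0,0,-0.9],0,0],[[0,0,-1.3],0,0],[[0,0,-1.3],0,0],[[0,0,-1.3],0,0]]'

```text
time_s: 4.72
ee_pos: [0.5491, 0.1868, 0.0791]
tcp_rot: [0.19, 0.982, -0.0, -0.0]
contact_force: [-0.5, -0.9, -6.0]
opening: 0.0256
gripper_force: 59.2
```

```bash
python3 - <<'E'
from h import *
s=robot.sense();print(s["ee_pos"],s["contact_force"],s["moment"],s["opening"],s["gripper_force"])
im=imaging.read_camera("side");cv2.imwrite("pics/side2.png",im)
u=proj("side",(.54,.15,.05)).astype(int)
cv2.imwrite("pics/c2.png",cv2.resize(im[u[1]-60:u[1]+50,u[0]-70:u[0]+70],None,fx=5,fy=5,interpolation=cv2.INTER_CUBIC))
E
```

```text
[0.54911209 0.18678438 0.07912055] [-0.54935532 -0.8953332  -5.97502686] [ 0.38724543 -0.06637854  0.01307058] 0.02558618449583059 59.195884466171265
```

View pics/c2.png

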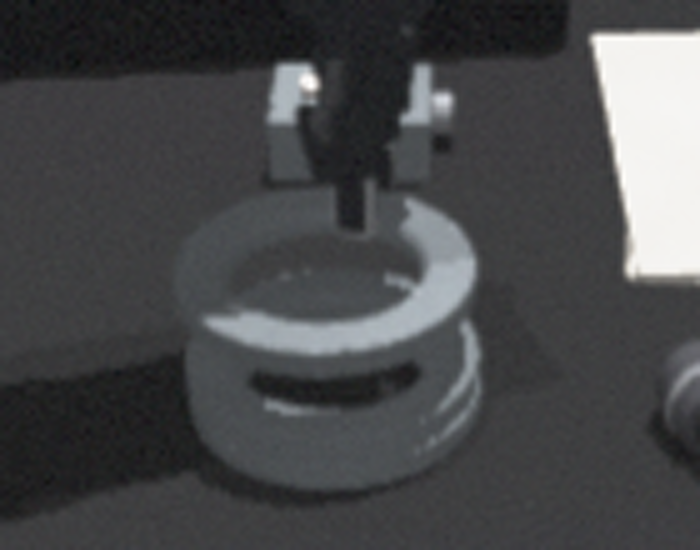

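Only the top ring came up (about 0.6 kg), and the other two stayed in place. Lift higher and carry it over the stand.

>>> step_arm --plan '[[[0,0,-0.8],0,0],[[0,0,-1.5],0,0],[[-0.3,-0.45,-1.6],0,0],[[-0.9,-1.45,-1.6],0,0],[[-1.7,-2.7,-1.6],0,0],[[-2.5,-4.0,-1.6],0,0],[[-3.3,-5.3,-1.6],0,0],[[-4.0,-6.4,-1.6],0,0],[[-4.5,-7.2,-1.6],0,0],[[-4.7,-7.53,-1.6],0,0],[[-4.7,-7.53,-1.6],0,0],[[-4.7,-7.53,-1.6],0,0],[[-4.7,-7.53,-1.6],0,0]]'

```text
time_s: 6.4
ee_pos: [0.5958, -0.0744, 0.1272]
tcp_rot: [0.189, 0.982, 0.0, -0.0]
contact_force: [-0.2, -0.6, -5.9]
opening: 0.0257
gripper_force: 60.2
```

```bash
cat > tilt.py <<'E'
from h import *
np.set_printoptions(precision=4,suppress=True)
s=robot.sense();print(s["ee_pos"],s["contact_force"],s["moment"],s["opening"],Ro.from_quat(s["tcp_rot"]).as_matrix()[:,2])
ims={c:imaging.read_camera(c) for c in("side","top")}
M={}
for c,im in ims.items():
    cv2.imwrite(f"pics/{c}3.png",im)
    g=cv2.GaussianBlur(cv2.cvtColor(im,cv2.COLOR_BGR2GRAY).astype(np.float32),(0,0),1.)
    m=np.hypot(cv2.Sobel(g,cv2.CV_32F,1,0),cv2.Sobel(g,cv2.CV_32F,0,1));M[c]=np.minimum(m,np.percentile(m,97))
def pts(c,p,r,dz=0):
    Rt=Ro.from_rotvec([p[3],p[4],0]).as_matrix()
    return np.array([proj(c,np.array(p[:3])+Rt@[r*np.cos(t),r*np.sin(t),dz]) for t in a[::2]]).astype(np.float32)
def cost(p):
    s=0
    for c in M:
        for r in(.05,.078):
            q=pts(c,p,r); s-=cv2.remap(M[c],q[None,:,0],q[None,:,1],cv2.INTER_LINEAR).mean()
    return s
y=yv();ee=s["ee_pos"]
best=None
for dz in(.008,.013,.018):
  for tl in(-.08,0,.08):
    x0=np.r_[ee[:2]-.064*y[:2],ee[2]+dz,-y[1]*tl,y[0]*tl] # +rot about axis perpendicular to y
    sx=np.vstack([x0]+[x0+d for d in np.diag([.004,.004,.004,.04,.04])])
    r=minimize(cost,x0,method="Nelder-Mead",options=dict(initial_simplex=sx,maxiter=250))
    if best is None or r.fun<best.fun: best=r
print("top-face centre",best.x,best.fun)
vis=[]
for c in M:
    big=cv2.resize(ims[c],None,fx=3,fy=3,interpolation=cv2.INTER_CUBIC)
    for r in(.05,.078): cv2.polylines(big,[np.int32((pts(c,best.x,r)+.5)*3)],True,(0,255,255),1)
    u=(proj(c,(.575,-.13,.06))*3).astype(int);vis.append(big[u[1]-230:u[1]+230,u[0]-200:u[0]+200])
cv2.imwrite("pics/tilt.png",np.hstack(vis))
E
python3 tilt.py
```

```text
[ 0.5958 -0.0744  0.1272] [-0.203  -0.5561 -5.893 ] [ 0.3007 -0.1666 -0.0152] 0.025728902286232216 [-0.0002  0.0002 -1.    ]
top-face centre [ 0.5716 -0.1365  0.1395 -0.016  -0.015 ] -256.7637634277344
```

View pics/tilt.png

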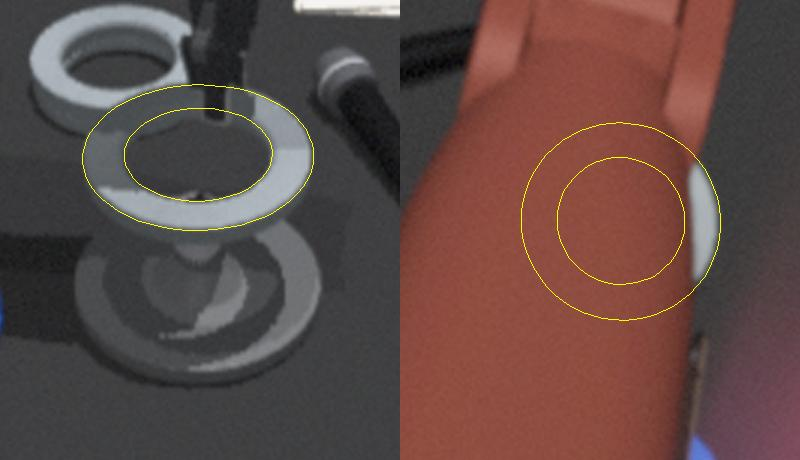

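The ring is level within about 1°, centred over the stand within 2 mm, with the head showing below the bore. Shift 4 mm outward, so the inner finger clears the hub, and descend.

>>> step_arm --plan '[[[0,0.13,0.2],0,0],[[0,0.13,0.7],0,0],[[0,0.13,1.3],0,0],[[0,0.13,1.9],0,0],[[0,0.13,2.5],0,0],[[0,0.13,2.9],0,0],[[0,0.13,3.15],0,0],[[0,0.13,3.25],0,0],[[0,0.13,3.25],0,0],[[0,0.13,3.25],0,0]]'

```text
time_s: 7.75
ee_pos: [0.5978, -0.0718, 0.0302]
tcp_rot: [0.19, 0.982, -0.0, 0.0]
contact_force: [-0.2, -0.4, -5.7]
opening: 0.0261
gripper_force: 60.2
```

>>> step_arm --plan '[[[0,0,0.05],0,0],[[0,0,0.1],0,0],[[0,0,0.13],0,0],[[0,0,0.15],0,0],[[0,0,0.15],0,0]]'

```text
time_s: 8.38
ee_pos: [0.5973, -0.0718, 0.0251]
tcp_rot: [0.19, 0.982, 0.0, -0.0]
contact_force: [1.0, 1.0, -5.1]
opening: 0.0255
gripper_force: 60.2
```

>>> step_arm --plan '[[[0,0,0.02],0,0],[[0,0,0.04],0,0],[[0,0,0.06],0,0],[[0,0,0.06],0,0]]'

```text
time_s: 8.88
ee_pos: [0.5975, -0.0718, 0.0239]
tcp_rot: [0.19, 0.982, -0.0, 0.0]
contact_force: [-3.5, 2.4, 4.3]
opening: 0.0258
gripper_force: 61.2
```

Contact: the weight is now carried by the base. Release with a small opening and withdraw straight up.

>>> step_arm --plan '[[[0,0,0],0,31],[[0,0,0],0,34],[[0,0,0],0,37],[[0,0,0],0,40],[[0,0,0],0,40],[[0,0,0],0,40]]'

```text
time_s: 9.62
ee_pos: [0.5976, -0.0712, 0.0234]
tcp_rot: [0.19, 0.982, 0.0, 0.0]
contact_force: [1.1, 5.0, 0.8]
opening: 0.0338
gripper_force: 0.0
```

```bash
python3 tilt.py
```

```text
[ 0.5976 -0.0712  0.0234] [1.0877 5.0428 0.8272] [ 0.7709 -0.1097 -0.1211] 0.03379925195789978 [ 0.0003  0.0008 -1.    ]
top-face centre [ 0.5721 -0.1425  0.0455 -0.0463 -0.0096] -274.9324645996094
```

View pics/tilt.png

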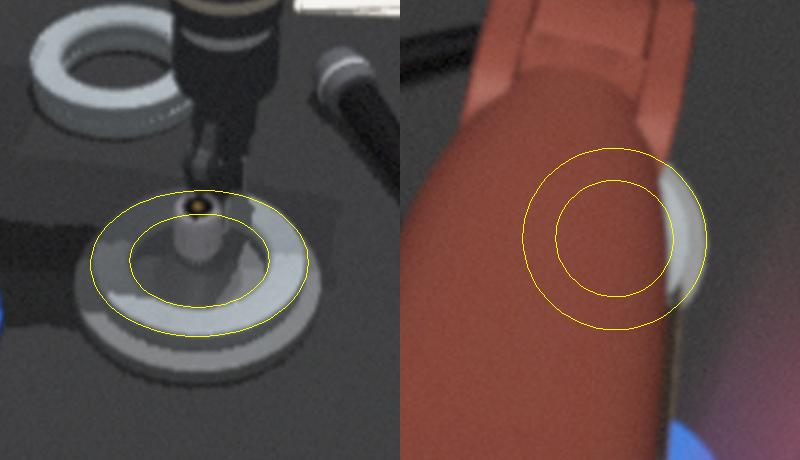

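>>> step_arm --plan '[[[0,0.04,0],0,40],[[0,0.08,0],0,40],[[0,0.08,0],0,40]]'

```text
time_s: 10.1
ee_pos: [0.5983, -0.0697, 0.0234]
tcp_rot: [0.19, 0.982, -0.0, 0.0]
contact_force: [0.2, -0.7, 0.1]
opening: 0.0345
gripper_force: 0.0
```

Force-free now. Withdraw upward, then check the ring from a clear view.

>>> step_arm --plan '[[[0,0.08,-0.2],0,40],[[0,0.08,-0.5],0,40],[[0,0.08,-1],0,40],[[0,0.08,-2],0,40],[[0,0.08,-3.3],0,40],[[0,2,-3.5],0,40],[[0,4,-3.5],0,70],[[0,6,-3.5],0,100],[[0,6,-3.5],0,100],[[0,6,-3.5],0,100]]'

```text
time_s: 11.35
ee_pos: [0.6652, 0.0975, 0.129]
tcp_rot: [0.189, 0.982, -0.0, 0.0]
contact_force: [-0.4, 0.5, -0.2]
opening: 0.0854
gripper_force: 0.0
```

```bash
sed -i 's/^y=yv();ee=.*/y=yv();ee=np.array([.572+.064*y[0],-.134+.064*y[1],.0235])/' tilt.py; python3 tilt.py; python3 - <<'E'
from h import *
for c in("top","side"):
    im=cv2.imread(f"pics/{c}3.png"); print(c,edgefit(c,im,(.572,-.134),[(.036,.078),(.036,.05)]),edgefit(c,im,(.572,-.134),[(.0866,.017)]))
    print(c,"pile",edgefit(c,im,(.5254,.1275),[(.036,.078),(.036,.05)]))
E
```

```text
[0.6652 0.0975 0.129 ] [-0.3919  0.547  -0.1548] [-0.0114  0.0255 -0.0237] 0.08535976519629229 [ 0.0003 -0.0003 -1.    ]
top-face centre [ 0.5754 -0.1255  0.0321  0.0162 -0.0269] -399.4793395996094
top (array([ 0.57924821, -0.12873328]), np.float64(-160.84664916992188)) (array([ 0.57238737, -0.13534254]), np.float64(-134.44297790527344))
top pile (array([0.52547705, 0.12662372]), np.float64(-35.442100524902344))
side (array([ 0.57381769, -0.12972212]), np.float64(-315.16778564453125)) (array([ 0.56455103, -0.12662691]), np.float64(-151.43080139160156))
side pile (array([0.52754791, 0.12729954]), np.float64(-253.361328125))
```

View pics/tilt.png

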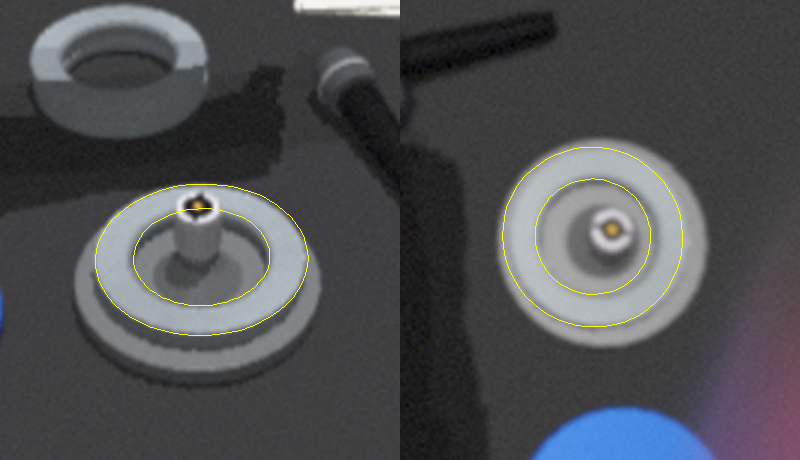

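The ring lies flat on the base around the hub, with its centre about (0.576, -0.128), within the rim. The lower rings have not moved. Now move over the head, pre-turning 100° counterclockwise.

>>> step_arm --plan '[[[0,-2,0],-1,100],[[0,-4,0],-2,100],[[0,-6,0],-3,100],[[0,-7.5,0],-4,100],[[0,-8.33,0],-5,100],[[0,-8.33,0],-6,100],[[0,-8.33,0],-7,100],[[0,-8.33,0],-8,100],[[0,-8.33,0],-9,100],[[0,-8.33,0],-10,100],[[0,-8.33,0],-10,100],[[0,-8.33,0],-10,100],[[0,-8.33,0],-10,100]]'

```text
time_s: 13.08
ee_pos: [0.5721, -0.1347, 0.1285]
tcp_rot: [-0.629, 0.777, -0.0, 0.0]
contact_force: [0.1, -0.3, -0.2]
opening: 0.0853
gripper_force: 0.0
```

```bash
python3 - <<'E'
from h import *
s=robot.sense();print(s["joint_pos"],s["ee_pos"],units((.5721,-.1345,.056)))
E
```

```text
[-3.55499375e-01  4.81164278e-01 -1.46315360e-01  9.43205406e-01
 -2.07082789e-05 -1.71639511e+00] [ 0.57210729 -0.13465303  0.12851541] [-5.02684648e-03  1.55952926e-03  2.41718012e+00]
```

>>> step_arm --plan '[[[0,0,0.8],0,100],[[0,0,1.6],0,100],[[0,0,2.2],0,100],[[0,0,2.42],0,100],[[0,0,2.42],0,100],[[0,0,2.42],0,60],[[0,0,2.42],0,50],[[0,0,2.42],0,44],[[0,0,2.42],0,38],[[0,0,2.42],0,0],[[0,0,2.42],0,0],[[0,0,2.42],0,0],[[0,0,2.42],0,0]]'

```text
time_s: 14.7
ee_pos: [0.5719, -0.1344, 0.0565]
tcp_rot: [-0.63, 0.776, 0.0, -0.0]
contact_force: [-2.9, 1.0, 7.9]
opening: 0.0322
gripper_force: 58.7
```

```bash
python3 - <<'E'
from h import *
s=robot.sense();print(s["moment"],Ro.from_quat(s["tcp_rot"]).as_matrix()@np.eye(3),Ro.from_quat(s["tcp_rot"]).as_matrix().T@s["contact_force"],s["joint_pos"][5])
im=imaging.read_camera("side");cv2.imwrite("pics/side4.png",im)
u=proj("side",(.572,-.134,.07)).astype(int)
cv2.imwrite("pics/c4.png",cv2.resize(im[u[1]-55:u[1]+55,u[0]-65:u[0]+65],None,fx=5,fy=5,interpolation=cv2.INTER_CUBIC))
E
```

```text
[0.21528736 0.71812616 0.06446597] [[-2.05814502e-01 -9.78590988e-01 -2.61340567e-04]
 [-9.78591000e-01  2.05814548e-01 -1.61209507e-04]
 [ 2.11545862e-04  2.22566273e-04 -9.99999953e-01]] [-0.40761448  3.04821698 -7.86451171] -1.718506093377402
```

View pics/c4.png

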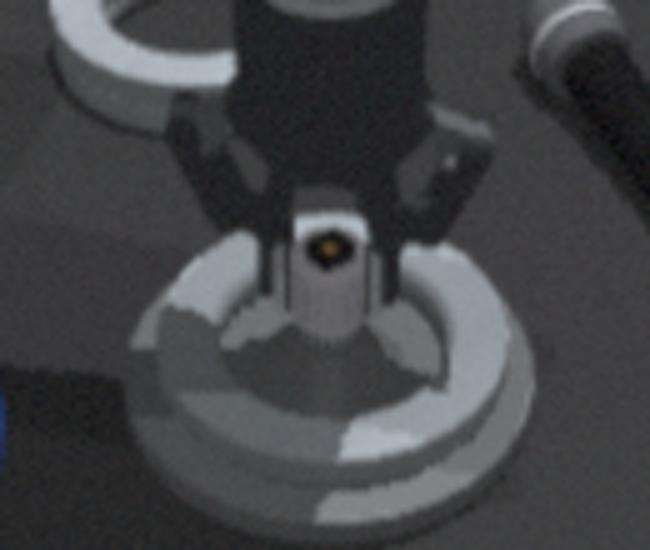

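The head is gripped squarely (crop 330,260). Now screw clockwise, watching the moment.

>>> step_arm --plan '[[[0,0,0],1,0],[[0,0,0],2,0],[[0,0,0.004],3,0],[[0,0,0.006],4,0],[[0,0,0.008],5,0],[[0,0,0.01],6,0],[[0,0,0.01],7,0],[[0,0,0.012],8,0],[[0,0,0.013],9,0],[[0,0,0.015],10,0],[[0,0,0.016],10.8,0],[[0,0,0.016],10.8,0]]'

```text
time_s: 16.25
ee_pos: [0.5717, -0.1339, 0.056]
tcp_rot: [0.259, 0.966, 0.0, -0.0]
contact_force: [-4.4, 2.8, 7.9]
opening: 0.0323
gripper_force: 58.9
```

```bash
cat > st.py <<'E'
from h import *
s=robot.sense();R=Ro.from_quat(s["tcp_rot"]).as_matrix()
print("M",np.round(s["moment"],3),"F tool",np.round(R.T@s["contact_force"],2),"yaw cw deg",round(-np.degrees(np.arctan2(R[1,1],R[0,1])),2),"q6",s["joint_pos"][5],"z",s["ee_pos"][2],s["opening"],s["time_s"],"tau6",s["tau"][5])
E
python3 st.py
```

```text
M [ 0.525  0.909 -0.073] F tool [ 5.19  0.22 -7.85] yaw cw deg -60.02 q6 0.16850790029879423 z 0.055979339414970755 0.03226446819881709 16.25 tau6 0.850980319082737
```

>>> step_arm --plan '[[[0,0,0.002],0.5,0],[[0,0,0.003],1,0],[[0,0,0.004],1.5,0],[[0,0,0.005],2,0]]'

```text
time_s: 16.75
ee_pos: [0.5718, -0.1339, 0.0559]
tcp_rot: [0.423, 0.906, 0.0, -0.0]
contact_force: [-3.7, 2.7, 9.6]
opening: 0.0322
gripper_force: 59.0
```

```bash
python3 st.py
```

```text
M [0.536 0.89  0.121] F tool [ 4.47 -1.1  -9.58] yaw cw deg -39.98 q6 0.5183003461675783 z 0.05589779321806577 0.032235146680089394 16.75 tau6 -1.0893815383315086
```

>>> step_arm --plan '[[[0,0,0.001],0.5,0],[[0,0,0.002],1,0]]'

```text
time_s: 17.0
ee_pos: [0.5719, -0.1338, 0.0559]
tcp_rot: [0.5, 0.866, 0.0, -0.0]
contact_force: [-4.5, 2.4, 8.8]
opening: 0.0323
gripper_force: 59.0
```

```bash
python3 st.py
```

```text
M [0.646 0.883 0.032] F tool [ 4.35 -2.72 -8.77] yaw cw deg -29.98 q6 0.6928313054793558 z 0.05586090094471491 0.03234678798559704 17.0 tau6 -1.0906582698225975
```

>>> step_arm --plan '[[[0,0,0.001],0.5,0],[[0,0,0.002],1,0]]'

```text
time_s: 17.25
ee_pos: [0.5719, -0.1338, 0.0558]
tcp_rot: [0.574, 0.819, 0.0, -0.0]
contact_force: [-3.6, 4.1, 10.9]
opening: 0.0324
gripper_force: 59.0
```

```bash
python3 st.py
```

```text
M [0.628 0.85  0.086] F tool [  5.09  -1.93 -10.92] yaw cw deg -19.98 q6 0.8673767865830567 z 0.05581303556905329 0.03240462607519066 17.25 tau6 -1.0902316868305206
```

>>> step_arm --plan '[[[0,0,0],0.5,0],[[0,0,0],1,0]]'

```text
time_s: 17.5
ee_pos: [0.572, -0.1338, 0.0558]
tcp_rot: [0.643, 0.766, 0.0, -0.0]
contact_force: [-3.8, 2.6, 9.1]
opening: 0.0323
gripper_force: 59.0
```

```bash
python3 st.py
```

```text
M [0.596 0.823 0.918] F tool [ 3.22 -3.32 -9.07] yaw cw deg -10.0 q6 1.0415594967846336 z 0.05577574224112781 0.03225542452577318 17.5 tau6 -0.3329026512801647
```

>>> step_arm --plan '[[[0,0,0],0.3,0],[[0,0,0],0.3,0]]'

```text
time_s: 17.75
ee_pos: [0.572, -0.1345, 0.0558]
tcp_rot: [0.662, 0.75, -0.0, 0.0]
contact_force: [-3.3, -0.7, 7.7]
opening: 0.0325
gripper_force: 59.3
```

```bash
python3 st.py
```

```text
M [-0.158  0.768  1.007] F tool [-0.28 -3.36 -7.7 ] yaw cw deg -7.16 q6 1.0908946446773167 z 0.05579389301919676 0.03248281998070598 17.75 tau6 1.3339507207274437
```

The hard stop is confirmed: the moment saturates at about 1.0 N m at roughly 2.76 rad of turn. Now unwind in small steps to find where the wind-up is released.

>>> step_arm --plan '[[[0,0,0],-0.1,0],[[0,0,0],-0.1,0]]'

```text
time_s: 18.0
ee_pos: [0.572, -0.1345, 0.0558]
tcp_rot: [0.655, 0.756, -0.0, 0.0]
contact_force: [-3.5, 0.1, 7.5]
opening: 0.0323
gripper_force: 59.4
```

```bash
python3 st.py
```

```text
M [-0.12   0.768  0.549] F tool [ 0.57 -3.43 -7.53] yaw cw deg -8.18 q6 1.0730140436256523 z 0.05576180829603504 0.03225872205318136 18.0 tau6 0.4467792436480522
```

>>> step_arm --plan '[[[0,0,0],-0.5,0],[[0,0,-0.001],-1.2,0],[[0,0,-0.002],-2,0],[[0,0,-0.004],-3,0],[[0,0,-0.005],-4,0],[[0,0,-0.007],-5,0],[[0,0,-0.009],-6,0],[[0,0,-0.01],-7,0],[[0,0,-0.012],-8,0],[[0,0,-0.013],-8.7,0],[[0,0,-0.013],-9,0],[[0,0,-0.013],-9.14,0],[[0,0,-0.013],-9.14,0],[[0,0,-0.013],-9.14,0]]'

```text
time_s: 19.75
ee_pos: [0.5725, -0.134, 0.0562]
tcp_rot: [-0.083, 0.997, 0.0, 0.0]
contact_force: [-1.1, 2.7, 8.0]
opening: 0.0321
gripper_force: 59.5
```

```bash
python3 st.py; python3 - <<'E'
from h import *
im=imaging.read_camera("side");cv2.imwrite("pics/side5.png",im)
u=proj("side",(.572,-.134,.07)).astype(int)
cv2.imwrite("pics/c5.png",cv2.resize(im[u[1]-55:u[1]+55,u[0]-65:u[0]+65],None,fx=5,fy=5,interpolation=cv2.INTER_CUBIC))
a0=cv2.imread("pics/side4.png")
print("pile before/after",edgefit("side",im,(.5254,.1275),[(.036,.078),(.036,.05)]),edgefit("side",a0,(.5254,.1275),[(.036,.078),(.036,.05)]))
E
```

```text
M [0.444 0.26  0.014] F tool [ 0.67  2.89 -8.02] yaw cw deg -99.54 q6 -0.5212404540341098 z 0.05619337591509052 0.03214586369507459 19.75 tau6 0.03148822928778827
pile before/after (array([0.52629704, 0.12850683]), np.float64(-250.36416625976562)) (array([0.52642495, 0.12820804]), np.float64(-252.366455078125))
```

View pics/c5.png

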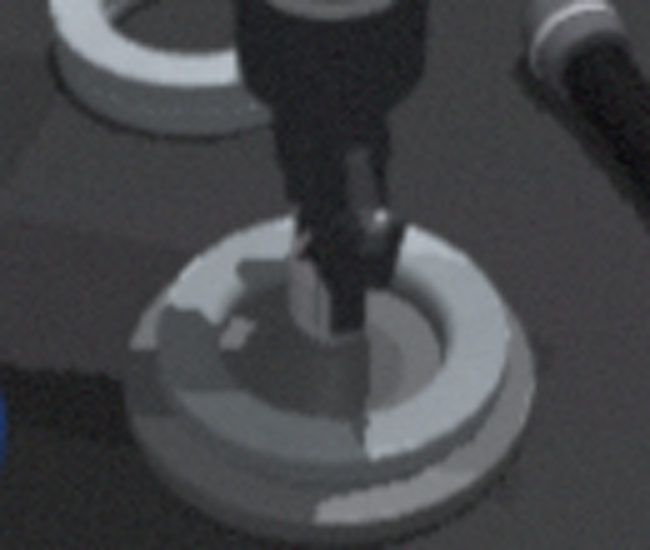

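The head is still gripped at 59 N, backed off 90° from the stop. The ring lies flat on the base and the pile has not moved.

```bash
python3 -c "
from station import robot
print(robot.sign_off())"
```

```text
the job is handed in; nothing more can be done
None
```

I handed the job in at about 20 s: the top ring lies flat on the stand's base (about 8 mm off centre), and the head was screwed down to its stop, backed off 90° by measured yaw and is still gripped at 59 N, with the other two rings unmoved.

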